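# Raise the stop arm and send the canister through

### The arm

A 6-joint arm with a two-finger parallel gripper is mounted at the origin on the work surface. World frame = base frame: x ahead of the robot, y to its left, z up, the work surface at z = 0. Lengths are in m, angles in rad, forces in N, time in s.
With the tool pointing down it reaches from about 0.3 to 0.875 m from the base axis. Payload 6.4 kg.
Tool frame: the origin (TCP) lies between the finger pads; the fingertips stand 11 mm ahead of it and the grasp point (between the pads) lies 8 mm behind it (ctrl.tcp_to_tips is the distance from the TCP to the fingertips, in m); x points along the fingers, z is the direction in which the jaws open and shut, and the axes are right-handed (so a half turn about x gives the same grasp; the last joint's range is limited). The gripper opens to 85 mm and grips with 20 to 120 N. Pads are 22 mm wide; open, the fingers measure 114 mm over their backs; the gripper's body (76 mm by 85 mm) begins 54 mm behind the grasp point. The pads swing forward as they close: fully open they stand 13 mm farther back than shut.
Start: joints at [-1.454, 0.181, 1.607, -0, 1.354, -0.206], TCP at [0.182, -0.545, 0.222] pointing down, gripper open.
Joint ranges: [-2.99, 2.99], [-0.89, 2.07], [0.3, 2.58], [-1.14, 4.28], [0, 2.63], [-3.12, 3.12]. Speed limits (rad/s): [2.57, 2.57, 3.01, 3.14, 3.14, 3.14].

### API

Orientations are given as a unit quaternion [w, x, y, z].
In Python, from bench import ctrl, eyes, hand_in gives the robot as it stands. The module is installed in compiled form; this text tells all that it offers.
- The arm moves only by the tool step_arm, never from a script. Its arguments are lists of equal length, an entry for each row: "xyz": the shift along the world's x, y, z in mm, a list of three; "spin": the turn about the world's z in rad; "fingers": the opening in per cent of the stroke, from 0 (shut) to 100 (fully open). A call has 1 to 10 rows; each row is the pose to reach, as a shift and turn from the pose commanded when the call began; what a row does not reach only later rows make up. A row lasts 1/10 s, in which the tool goes at most 50 mm and 8.59 degrees, less where a joint would pass 70% of its speed; a pose out of reach is approached as far as the arm can. A call with a gripper value outside its range is refused whole. The fingers move at their own pace and stop on an object; the grip force is fixed at half the most. Time passes only in rows, so rows that repeat a pose let the fingers close. It gives the time, the measured TCP pose, the force and the opening at its end, in the units of the state.
- ctrl.get_obs(): the state, without advancing time (a new reading comes with each control period).
- eyes.camera(name): name is "scene" or "top"; returns the picture (420x560x3 uint8, red, green, blue); there is no depth.
- eyes.camera_model(name): a dict with "vertical_fov" (degrees; the focal length in pixels is half the picture's height over the tangent of half this angle, whatever the lens; pixels are square), "cx", "cy" (the principal point, pixels), "pose" (4x4, takes a point from camera to world coordinates). Camera axes: x right, y up, looking along -z (the intrinsics and any distortion apply to the point x, -y, -z); pixel columns grow to the right and rows downward; lengths in m; the calibration is good to about 2 mm. A picture is of the moment at which its call begins. camera_model takes no time and is no camera call.
- hand_in(): hands the job in, once; it reports no verdict.
The state is a dict: "time_s": time; "q": joint angles; "dq": joint speeds; "joint_efforts": joint torques, N m; "eef_pos": TCP position; "eef_rot": TCP orientation; "wrist_force": force on the tool from outside, world axes, zero at the start; "torque": the same for the moment, N m; "opening": opening from 0.0 (shut) to 1.0 (fully open).
Only numpy, scipy, OpenCV 4.12 (cv2) and the standard library are available. Lean on these libraries where they do the work, as an engineer would, in place of code of your own. Each camera call takes 0.05 s, during which the arm holds its last target.

### The job

Push the counterweighted stop arm up past its balance point so that it stays raised by itself, then push the steel canister that waits in the lane along it, under the raised arm, until it stands against the end plate. Only push: the canister must stay upright and must not be lifted off the lane. Leave the arm raised and all the other things on the bench where they are.

Things in the scene. Friction and masses are not known exactly. Their poses are not given: they have to be found in the camera images.
- lane: Straight transfer lane fixed to the bench: metal floor 4 mm thick between two rails 24 mm tall, 96 mm apart inside. Origin at bench level on the centre line. y runs along the lane, from the end plate (its face at y = -180 mm) to the open entry (y = +245 mm); x points across it, away from the robot; z up
- lane_end (a point): Foot of the white upright end plate: mid-width of its face, on the lane's floor, 4 mm above the bench. The plate is 70 mm tall. A canister standing against it has its axis 40 mm from this point, towards the entry
- gate: White fixed post of the stop arm, beyond the lane's far rail (125 mm across from the lane's centre line; its place along the lane varies): base 90 x 90 mm with two upright cheeks 106 mm tall, 72 mm over both, 34 mm deep. Origin at the centre of its underside; axes parallel to the lane's
- gate_pivot (a point): Hinge point of the stop arm between the post's cheeks, 90 mm above the bench. The hinge axis is level and parallel to the lane's y axis
- stop_arm (a joint): Angle of the counterweighted stop arm (rad): 0 = level across the lane (lower stop), grows as the free end rises, 1.57 = upright, 1.75 = upper stop. Balance at about 0.9 rad: below it the arm falls back to 0, beyond it it swings to the upper stop by itself and stays. Raising the free end takes about 1.3 N at first, less further up; the hinge is lightly damped
- stop_handle (a point): Centre of the black round cross-bar on the free end of the stop arm: 16 mm thick, 80 mm long, parallel to the lane's y axis, 200 mm from the hinge, moving with the arm. The arm is a metal bar 18 mm wide, 14 mm deep, from the hinge towards the robot; level, its axis is 90 mm above the bench, its free end 75 mm short of the lane's centre line, with nothing under it
- canister: The canister to be moved: closed plain steel cylinder 80 mm across, 105 mm tall, about 0.5 kg, polished and sliding easily, standing in the lane on the entry (+y) side of the stop arm, which blocks its way when level. Origin at the centre of its underside
- spare_canister: a second steel canister of the same make (80 mm across, 105 mm tall), standing on the bench outside the lane, on the robot's side past the end plate; leave it. Origin at the centre of its underside
- jar: amber jar with a white cap, 52 mm across, 70 mm tall, beyond the lane's far rail; leave it. Origin at the centre of its underside
- beaker: small metal beaker, 60 mm across, 70 mm tall, beyond the lane's far rail; leave it. Origin at the centre of its underside
- dish: flat white dish, 90 mm across, 14 mm tall, on the robot's side of the lane; leave it. Origin at the centre of its underside
- spatula: spatula 180 mm long lying flat on the robot's side of the lane, along its own x; leave it
- weight_case: grey case 100 x 60 x 35 mm lying on the robot's side of the lane; leave it. Origin at the centre of its underside
Things that resemble listed ones, but are neither listed nor needed, are in the scene too. Leave any green or turquoise look-alike of the canister alone.

How it is judged:
By the outcome, as a careful person would: the job done as asked, in the order asked, and still so for the second after the job is handed in, with the robot touching nothing.
It also fails if it takes over 58 s, if anything falls off the work surface, if the arm or the gripper's body presses on something with over 40 N, if the wrist force passes 120 N, or if a joint passes its speed limit or range.

## Working session

There is one attempt and no reset: what is moved stays moved. The work goes in short steps, Python scripts to look and compute and a tool call to move; the robot and the scene stay as the last step left them, time stands still between calls to the robot, and variables do not carry over. Pictures are saved under pics/ and viewed, and the job is handed in when it is done.

Besides the shell and the picture viewer there is one more tool, called after ">>>" as name([rows], argument=value, ...), one row to a line, values as JSON. step_arm: Moves the arm, as the interface text tells. Its arguments: {"type":"object","properties":{"xyz":{"type":"array"},"spin":{"type":"array"},"fingers":{"type":"array"}},"required":["xyz","spin","fingers"]}

```bash
mkdir -p pics; ls; python3 - <<'E'
from bench import ctrl, eyes
import cv2,numpy as np
o=ctrl.get_obs();print(o['time_s'],o['eef_pos'],o['eef_rot'],o['opening'],ctrl.tcp_to_tips)
for n in('scene','top'):
    im=eyes.camera(n);cv2.imwrite(f'pics/{n}0.png',im[:,:,::-1]);m=eyes.camera_model(n);print(n,m)
E
```

```text
pics
0.0 [ 0.18235947 -0.54475905  0.22132016] [ 0.57345685  0.41358945  0.57424249 -0.41271851] 0.995001872869119 0.011
scene {'vertical_fov': 43.90436906278108, 'cx': 278.64638293272793, 'cy': 213.17788145130442, 'pose': array([[-0.8917808 , -0.35999529,  0.27409924,  0.9180617 ],
       [ 0.45233577, -0.72394463,  0.52086133,  0.73631622],
       [ 0.01092505,  0.58847902,  0.80843867,  1.16251188],
       [ 0.        ,  0.        ,  0.        ,  1.        ]])}
top {'vertical_fov': 56.58337164285308, 'cx': 280.63554558901546, 'cy': 207.9723808552182, 'pose': array([[ 0.00261346,  0.99720469, -0.0746724 ,  0.49661882],
       [-0.9998141 ,  0.0011792 , -0.01924503,  0.03310061],
       [-0.01910318,  0.07470882,  0.9970224 ,  1.02548638],
       [ 0.        ,  0.        ,  0.        ,  1.        ]])}
```

View pics/scene0.png

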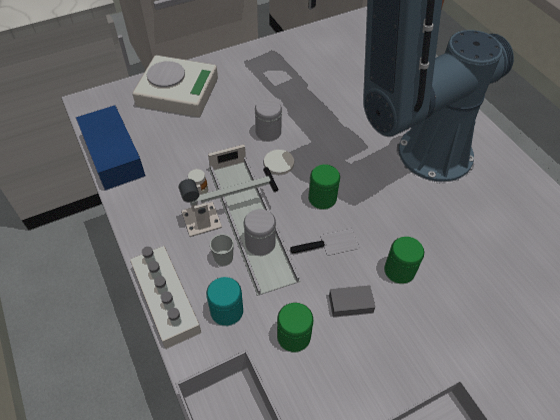

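View pics/top0.png

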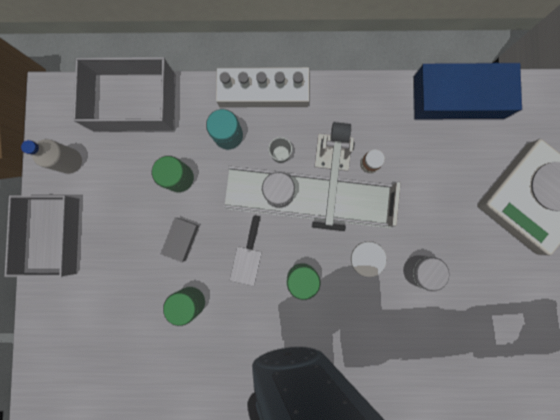

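The top view shows the lane running from its entry near (228,187) to the white end plate near (396,204). The stop arm crosses it from the post (335,150) to the handle (328,226), and the grey canister in the lane is at (279,188). The other grey can at (431,272) is the spare. I'll enlarge both views.

```bash
python3 - <<'E'
import cv2
a=cv2.imread('pics/top0.png')[110:260,210:420];cv2.imwrite('pics/topc.png',cv2.resize(a,None,fx=3.8,fy=3.8,interpolation=cv2.INTER_CUBIC))
a=cv2.imread('pics/scene0.png')[135:300,165:325];cv2.imwrite('pics/scenec.png',cv2.resize(a,None,fx=3.6,fy=3.6,interpolation=cv2.INTER_CUBIC))
E
```

```text
(no output)
```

View pics/topc.png

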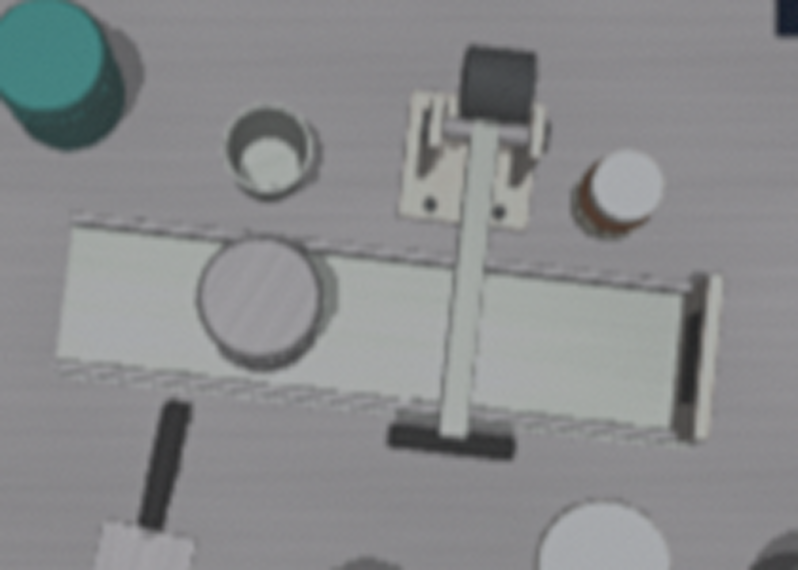

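View pics/scenec.png

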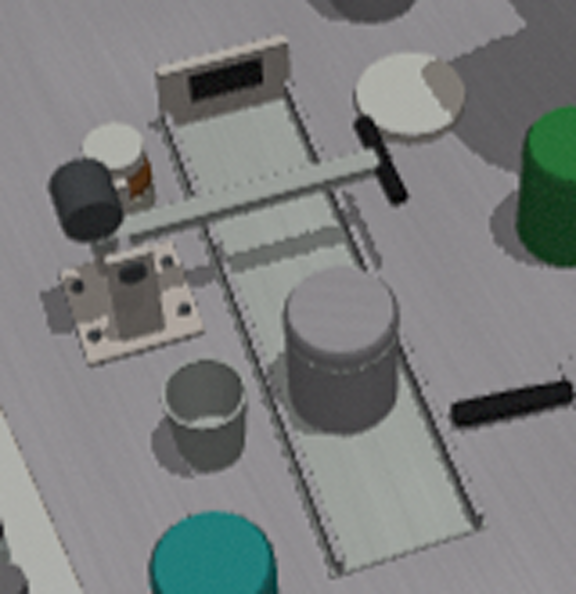

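```bash
cat > h.py <<'E'
import numpy as np
from bench import eyes
M={n:eyes.camera_model(n) for n in('scene','top')}
def ray(n,u,v):
    m=M[n];f=210/np.tan(np.radians(m['vertical_fov']/2));P=np.array(m['pose'])
    d=P[:3,:3]@np.array([(u-m['cx'])/f,-(v-m['cy'])/f,-1]);return P[:3,3],d/np.linalg.norm(d)
def plane(n,u,v,z):
    c,d=ray(n,u,v);return c+d*(z-c[2])/d[2]
def tri(a,b):
    c1,d1=ray('top',*a);c2,d2=ray('scene',*b)
    s=np.linalg.lstsq(np.c_[d1,-d2],c2-c1,rcond=None)[0]
    p,q=c1+s[0]*d1,c2+s[1]*d2;return (p+q)/2,np.linalg.norm(p-q)
def T(u,v):return 210+(u+.5)/3.8-.5,110+(v+.5)/3.8-.5
def S(u,v):return 165+(u+.5)/3.6-.5,135+(v+.5)/3.6-.5
E
python3 - <<'E'
from h import *
np.set_printoptions(precision=4,suppress=True)
for k,a,b in [('handle+y',(390,435),(398,192)),('handle-y',(513,447),(368,127)),('handle mid',(452,441),(383,160)),('entry far',(72,226),(338,572)),('entry near',(57,357),(480,522)),
 ('plate top far',(714,276),(159,72)),('plate top near',(703,438),(288,40)),('can top',(260,295),(341,310)),('spareish jar cap',(628,186),(114,145))]:
    print(k,*tri(T(*a),S(*b)))
print('floor end far/near top',plane('top',*T(684,290),.004),plane('top',*T(672,430),.004))
print('entry',plane('top',*T(72,226),.004),plane('top',*T(57,357),.004))
print('entry scene',plane('scene',*S(338,572),.004),plane('scene',*S(480,522),.004))
print('can',plane('top',*T(260,295),.109),plane('scene',*S(341,310),.109))
print('spare',plane('top',432,272,.105)); print('dish',plane('top',369,259,.014))
print('green',plane('top',304,281,.1))
E
```

```text
handle+y [ 0.5284 -0.0245  0.1   ] 0.0015929374231230615
handle-y [ 0.5187 -0.1008  0.0884] 0.004650002000627314
handle mid [ 0.5235 -0.0628  0.0927] 0.0019140189454754334
entry far [0.6787 0.1894 0.0058] 0.0061535926001699565
entry near [0.5812 0.2001 0.0155] 0.005665241494874525
plate top far [ 0.6319 -0.2349  0.0723] 0.000955078891674392
plate top near [ 0.5266 -0.2264  0.0676] 0.00162657102314857
can top [0.6142 0.0571 0.1093] 0.0002349769542422656
spareish jar cap [ 0.6908 -0.1807  0.0724] 0.0012535873601750233
floor end far/near top [ 0.6314 -0.233   0.004 ] [ 0.5347 -0.223   0.004 ]
entry [0.6763 0.1912 0.004 ] [0.5846 0.2005 0.004 ]
entry scene [0.6809 0.1868 0.004 ] [0.5753 0.1962 0.004 ]
can [0.6144 0.057  0.109 ] [0.6141 0.057  0.109 ]
spare [ 0.417  -0.3008  0.105 ]
dish [ 0.4414 -0.1743  0.014 ]
green [ 0.3944 -0.0043  0.1   ]
```

```bash
cat >> h.py <<'E'
o=np.array([.602,-.049]);th=np.arctan2(.046,.4225)
ly=np.array([np.sin(th),np.cos(th)]);lx=np.array([np.cos(th),-np.sin(th)])
def L(x,y): return o+x/1000*lx+y/1000*ly
def inv(p): d=np.array(p[:2])-o; return 1000*d@lx,1000*d@ly
E
python3 - <<'E'
from h import *
from bench import ctrl
from scipy.spatial.transform import Rotation as R
s=ctrl.get_obs();r=R.from_quat(s['eef_rot'],scalar_first=True).as_matrix();print(r.round(3))
j=r[:,2];a=np.arctan2(j[1],j[0]);print('jaw',a,'want',-th, 'spin',(-th-a+np.pi/2)%np.pi-np.pi/2)
h=inv((.5235,-.0628));print('handle lane',h,'can',inv((.6142,.057)))
p=L(h[0],h[1]+25);print('grip at',p,1000*(p-s['eef_pos'][:2]))
t=1.15
for t in(.3,.6,.9,1.0,1.1,1.2):
  d=200*(1-np.cos(t));print(t,d*lx,200*np.sin(t))
E
```

```text
[[-0.     0.948  0.317]
 [ 0.002  0.317 -0.948]
 [-1.     0.    -0.002]]
jaw -1.2480175104442892 want -0.1084485720434229 spin 1.139568938400866
handle lane (np.float64(-76.545170934315), np.float64(-22.21546323254373)) can (np.float64(0.6552991061021364), np.float64(106.69775341159506))
grip at [ 0.5262059  -0.03794687] [343.8267441  506.81545837]
0.3 [ 8.88022447 -0.96684101] 59.10404133226791
0.6 [34.72765387 -3.780999  ] 112.92849467900707
0.9 [75.23341432 -8.19109363] 156.6653819254967
1.0 [91.39941379 -9.95117878] 168.2941969615793
1.1 [108.63877463 -11.82812694] 178.2414720122871
1.2 [126.77924686 -13.80318427] 186.40781719344525
```

>>> step_arm([
  [25,37,0],
  [52,76,0],
  [78,115,0],
  [104,153,0],
  [130,191,0],
  [156,229,0],
  [182,267,0],
  [208,305,0],
  [234,343,0],
  [260,381,0],
], spin=[0.11,0.23,0.34,0.46,0.57,0.68,0.8,0.91,1.03,1.14], fingers=[60,60,60,60,60,60,60,60,60,60])

```text
time_s: 1.1
eef_pos: [0.443, -0.1625, 0.2221]
eef_rot: [0.706, 0.036, 0.706, -0.037]
wrist_force: [0.7, -0.8, -0.0]
opening: 0.599
```

>>> step_arm([
  [28,42,0],
  [56,84,0],
  [84,126,0],
  [84,126,0],
  [84,126,0],
], spin=[0,0,0,0,0], fingers=[60,60,60,60,60])

```text
time_s: 1.6
eef_pos: [0.5263, -0.037, 0.2215]
eef_rot: [0.706, 0.037, 0.707, -0.037]
wrist_force: [-0.5, -0.0, -0.1]
opening: 0.595
```

>>> step_arm([
  [0,0,-40],
  [0,0,-80],
  [0,0,-110],
  [0,0,-130],
  [0,0,-139],
  [0,0,-139],
  [0,0,-139],
], spin=[0,0,0,0,0,0,0], fingers=[60,60,60,60,60,60,60])

```text
time_s: 2.3
eef_pos: [0.5269, -0.0392, 0.0842]
eef_rot: [0.707, 0.038, 0.706, -0.039]
wrist_force: [0.7, -0.8, 0.8]
opening: 0.598
```

```bash
python3 - <<'E'
from bench import eyes
import cv2
a=eyes.camera('scene')[:,:,::-1];cv2.imwrite('pics/s1.png',a);a=a[115:275,165:345];cv2.imwrite('pics/s1c.png',cv2.resize(a,None,fx=3.6,fy=3.6,interpolation=cv2.INTER_CUBIC))
E
```

```text
(no output)
```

View pics/s1c.png

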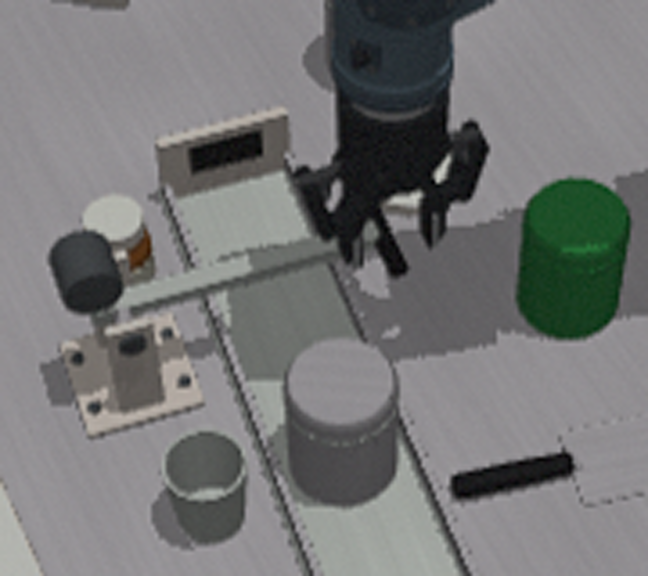

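The handle's +y end, at about (395,265) in the crop, sits between the two fingers at (350,255) and (432,240). I'm closing them on the handle.

>>> step_arm([
  [0,0,0],
  [0,0,0],
  [0,0,0],
  [0,0,0],
  [0,0,0],
], spin=[0,0,0,0,0], fingers=[12,12,12,12,12])

```text
time_s: 2.85
eef_pos: [0.5269, -0.0384, 0.0841]
eef_rot: [0.706, 0.038, 0.706, -0.038]
wrist_force: [-2.3, -0.2, 6.3]
opening: 0.133
```

```bash
python3 - <<'E'
from bench import eyes,ctrl
import cv2,numpy as np
print(ctrl.get_obs()['opening'],ctrl.get_obs()['wrist_force'])
a=eyes.camera('scene')[:,:,::-1][115:275,165:345];b=eyes.camera('top')[:,:,::-1][110:270,240:420]
cv2.imwrite('pics/s2c.png',cv2.resize(np.hstack([a,b]),None,fx=2.2,fy=3.2*2.2/3.2,interpolation=cv2.INTER_CUBIC))
E
```

```text
0.1326578102002391 [-2.26167118 -0.17317094  6.25621047]
```

View pics/s2c.png

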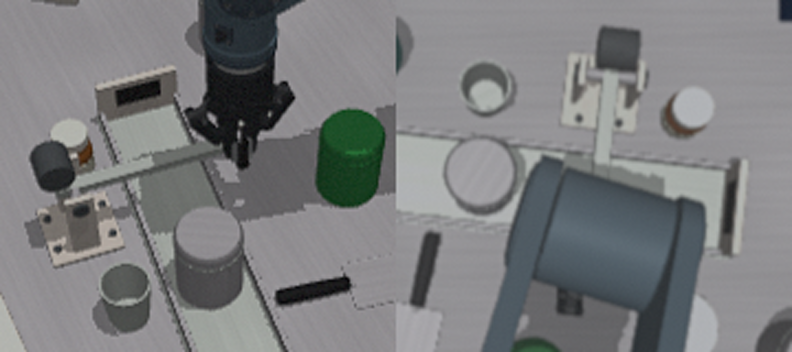

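It looks gripped at (240,150). I'll command a firmer close and start the lift along the arc.

>>> step_arm([
  [0,0,0],
  [0,0,0],
  [1,0,15],
  [2,0,30],
  [5,-1,45],
  [9,-1,59],
  [9,-1,59],
], spin=[0,0,0,0,0,0,0], fingers=[0,0,0,0,0,0,0])

```text
time_s: 3.65
eef_pos: [0.5374, -0.0397, 0.1445]
eef_rot: [0.708, 0.038, 0.705, -0.038]
wrist_force: [0.1, 0.7, -0.2]
opening: -0.001
```

```bash
python3 - <<'E'
from bench import eyes,ctrl
import cv2,numpy as np
print(ctrl.get_obs()['opening'],ctrl.get_obs()['wrist_force'])
a=eyes.camera('scene')[:,:,::-1][95:275,165:345]
cv2.imwrite('pics/s3c.png',cv2.resize(a,None,fx=3,fy=3,interpolation=cv2.INTER_CUBIC))
E
```

```text
-0.0007566519162010504 [ 0.08257721  0.68628099 -0.21268429]
```

View pics/s3c.png

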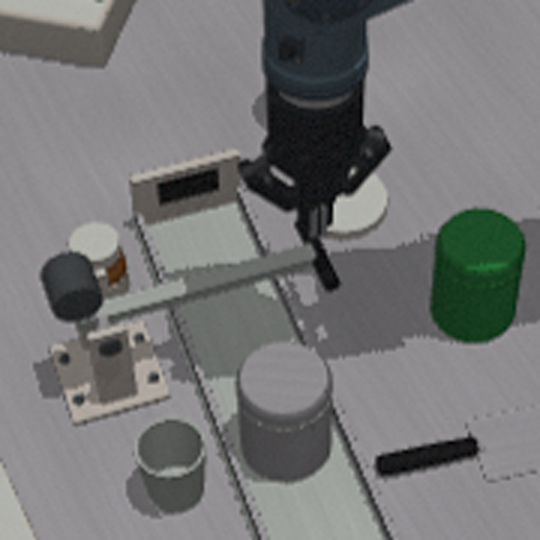

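The fingers slipped off: they gripped too high on the bar, and it has fallen back to level. I'll reopen and grip about 16 mm lower.

>>> step_arm([
  [-10,1,0],
  [-10,1,0],
  [-10,1,0],
  [-10,1,-30],
  [-10,1,-60],
  [-10,1,-77],
  [-10,1,-77],
  [-10,1,-77],
], spin=[0,0,0,0,0,0,0,0], fingers=[60,60,60,60,60,60,60,60])

```text
time_s: 4.5
eef_pos: [0.5254, -0.0383, 0.0652]
eef_rot: [0.706, 0.038, 0.706, -0.038]
wrist_force: [-0.0, -0.7, 0.8]
opening: 0.598
```

>>> step_arm([
  [0,0,0],
  [0,0,0],
  [0,0,0],
  [0,0,0],
  [0,0,0],
  [0,0,0],
  [0,0,0],
  [0,0,0],
], spin=[0,0,0,0,0,0,0,0], fingers=[0,0,0,0,0,0,0,0])

```text
time_s: 5.3
eef_pos: [0.5269, -0.0387, 0.0666]
eef_rot: [0.707, 0.038, 0.705, -0.038]
wrist_force: [2.2, 1.3, 6.2]
opening: 0.161
```

>>> step_arm([
  [0,0,8],
  [1,0,18],
  [2,0,30],
], spin=[0,0,0], fingers=[0,0,0])

```text
time_s: 5.6
eef_pos: [0.5288, -0.0389, 0.0955]
eef_rot: [0.707, 0.038, 0.705, -0.039]
wrist_force: [12.4, -2.2, -8.0]
opening: 0.159
```

```bash
python3 - <<'E'
from bench import eyes,ctrl
import cv2,numpy as np
print(ctrl.get_obs()['opening'],ctrl.get_obs()['wrist_force'])
a=eyes.camera('scene')[:,:,::-1][95:275,165:345]
cv2.imwrite('pics/s4c.png',cv2.resize(a,None,fx=3,fy=3,interpolation=cv2.INTER_CUBIC))
E
```

```text
0.15907670103634608 [12.39726344 -2.21914492 -8.01322162]
```

View pics/s4c.png

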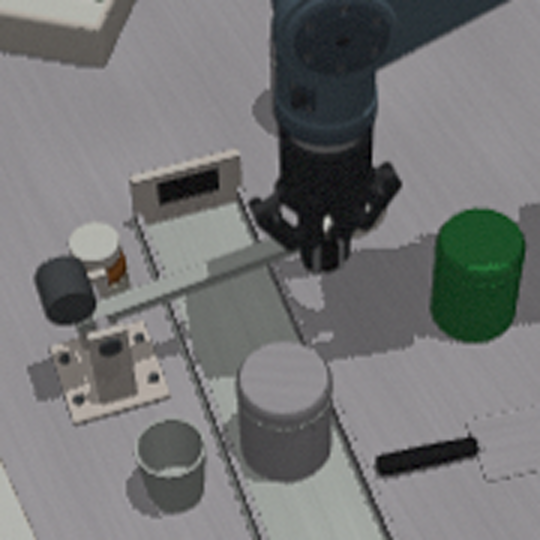

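The grip holds now; the arm is rising and the counterweight has tipped. I'll follow the arc, with a small extra +x because the force is pulling that way.

>>> step_arm([
  [4,0,15],
  [8,-1,29],
  [13,-1,43],
  [19,-2,57],
  [26,-3,70],
  [34,-4,83],
], spin=[0,0,0,0,0,0], fingers=[0,0,0,0,0,0])

```text
time_s: 6.25
eef_pos: [0.5576, -0.0421, 0.1769]
eef_rot: [0.703, 0.038, 0.71, -0.038]
wrist_force: [-8.4, -1.7, 1.1]
opening: 0.165
```

>>> step_arm([
  [8,-1,12],
  [17,-2,23],
  [28,-3,34],
  [38,-4,44],
  [47,-5,50],
  [56,-6,55],
  [65,-7,60],
  [74,-8,65],
  [74,-8,65],
], spin=[0,0,0,0,0,0,0,0,0], fingers=[0,0,0,0,0,0,0,0,0])

```text
time_s: 7.15
eef_pos: [0.6356, -0.0511, 0.2493]
eef_rot: [0.707, 0.037, 0.705, -0.039]
wrist_force: [-15.2, -0.1, 27.1]
opening: 0.158
```

```bash
python3 - <<'E'
from bench import eyes,ctrl
import cv2,numpy as np
print(ctrl.get_obs()['opening'],ctrl.get_obs()['wrist_force'])
a=eyes.camera('scene')[:,:,::-1][75:275,145:345]
cv2.imwrite('pics/s5c.png',cv2.resize(a,None,fx=2.9,fy=2.9,interpolation=cv2.INTER_CUBIC))
E
```

```text
0.15828503877456487 [-15.24254756  -0.0691393   27.11004842]
```

View pics/s5c.png

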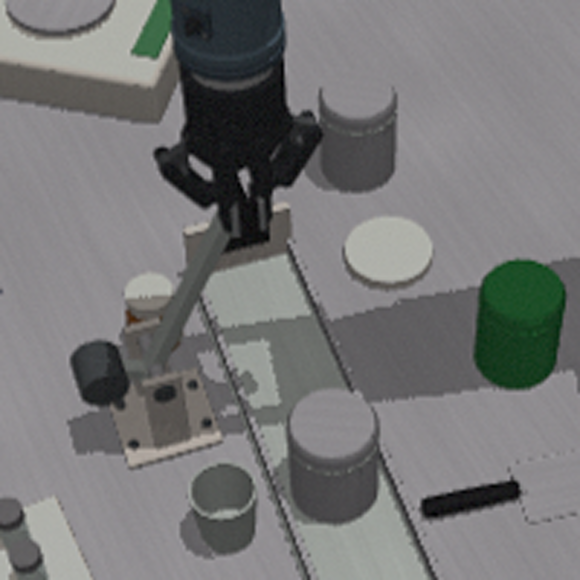

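The arm is at about 1.1 rad, past the balance point. I'll open the fingers and lift clear.

>>> step_arm([
  [0,0,0],
  [2,0,0],
  [4,0,20],
  [4,0,60],
  [4,0,100],
  [4,0,110],
  [4,0,110],
], spin=[0,0,0,0,0,0,0], fingers=[60,60,60,60,60,60,60])

```text
time_s: 7.9
eef_pos: [0.6403, -0.0504, 0.3549]
eef_rot: [0.707, 0.038, 0.705, -0.038]
wrist_force: [0.0, -0.9, 0.0]
opening: 0.6
```

>>> step_arm([
  [0,0,0],
  [0,0,0],
  [0,0,0],
  [0,0,0],
  [0,0,0],
], spin=[0,0,0,0,0], fingers=[60,60,60,60,60])

```text
time_s: 8.4
eef_pos: [0.6393, -0.0503, 0.3526]
eef_rot: [0.706, 0.038, 0.706, -0.038]
wrist_force: [-0.2, -0.2, 0.5]
opening: 0.598
```

```bash
python3 - <<'E'
from bench import eyes,ctrl
import cv2,numpy as np
print(ctrl.get_obs()['eef_pos'],ctrl.get_obs()['wrist_force'])
a=eyes.camera('scene')[:,:,::-1][75:305,145:345]
cv2.imwrite('pics/s6c.png',cv2.resize(a,None,fx=2.6,fy=2.6,interpolation=cv2.INTER_CUBIC))
E
```

```text
[ 0.63930088 -0.05027908  0.35256696] [-0.21123953 -0.19427996  0.46323921]
```

View pics/s6c.png

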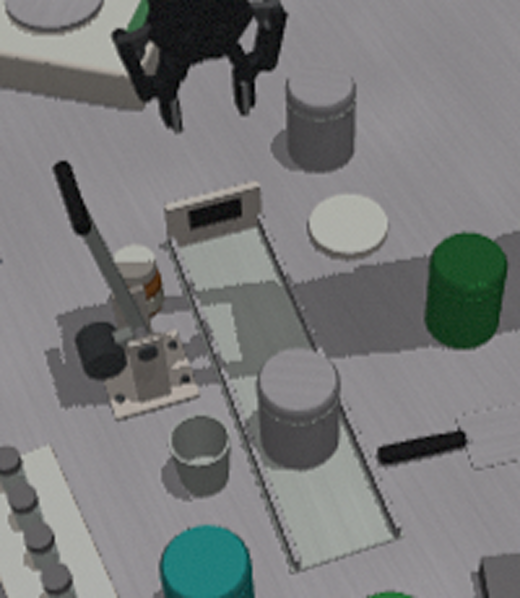

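The arm now stands raised at the upper stop, with its handle at crop (70,195). Next I go to the entry side of the canister at lane y ≈ 185 mm.

>>> step_arm([
  [-4,45,0],
  [-8,90,0],
  [-12,135,0],
  [-17,185,0],
  [-17,185,-50],
  [-17,185,-100],
  [-17,185,-150],
  [-17,185,-180],
  [-17,185,-200],
  [-17,185,-200],
], spin=[0,0,0,0,0,0,0,0,0,0], fingers=[50,50,50,50,50,50,50,50,50,50])

```text
time_s: 9.45
eef_pos: [0.6198, 0.1346, 0.1491]
eef_rot: [0.704, 0.038, 0.709, -0.038]
wrist_force: [0.1, -0.4, 0.4]
opening: 0.499
```

>>> step_arm([
  [0,0,-30],
  [0,0,-60],
  [0,0,-85],
  [0,0,-96],
  [0,0,-96],
  [0,0,-96],
], spin=[0,0,0,0,0,0], fingers=[50,50,50,50,50,50])

```text
time_s: 10.05
eef_pos: [0.6237, 0.1347, 0.059]
eef_rot: [0.707, 0.038, 0.705, -0.038]
wrist_force: [0.0, -0.7, -0.5]
opening: 0.5
```

```bash
python3 - <<'E'
from h import *
from bench import eyes,ctrl
import cv2,numpy as np
s=ctrl.get_obs();print(s['eef_pos'],s['wrist_force'],inv(s['eef_pos']))
a=eyes.camera('scene')[:,:,::-1][95:325,145:345]
b=eyes.camera('top')[:,:,::-1][90:320,200:400]
cv2.imwrite('pics/s7c.png',cv2.resize(np.hstack([a,b]),None,fx=2,fy=2,interpolation=cv2.INTER_CUBIC))
E
```

```text
[0.62374506 0.13473238 0.05900136] [ 0.02548358 -0.69730018 -0.46456068] (np.float64(1.73082983648225), np.float64(185.00659439676983))
```

View pics/s7c.png

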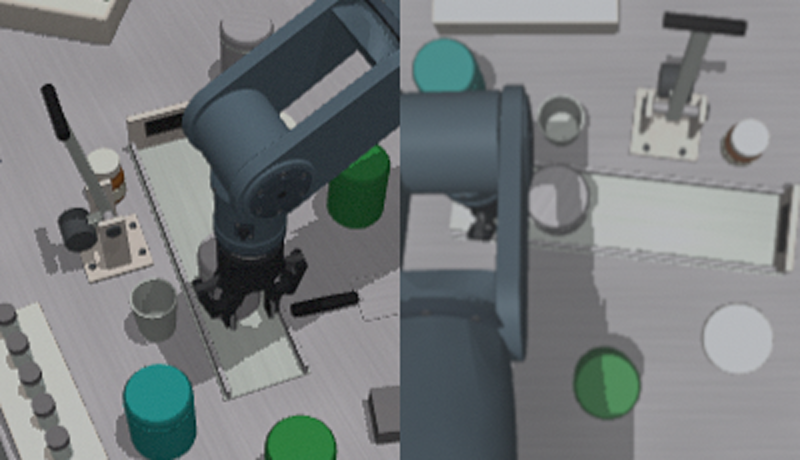

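>>> step_arm([
  [-2,-10,0],
  [-3,-20,0],
  [-4,-30,0],
  [-5,-38,0],
  [-6,-47,0],
  [-7,-57,0],
  [-8,-67,0],
  [-10,-78,0],
  [-11,-89,0],
  [-12,-99,0],
], spin=[0,0,0,0,0,0,0,0,0,0], fingers=[50,50,50,50,50,50,50,50,50,50])

```text
time_s: 11.15
eef_pos: [0.6102, 0.0347, 0.0571]
eef_rot: [0.706, 0.038, 0.706, -0.038]
wrist_force: [0.2, 2.3, 0.8]
opening: 0.499
```

```bash
python3 - <<'E'
from h import *
from bench import eyes,ctrl
import cv2,numpy as np
s=ctrl.get_obs();print(s['eef_pos'],s['wrist_force'],inv(s['eef_pos']))
a=eyes.camera('scene')[:,:,::-1][95:325,145:345]
b=eyes.camera('top')[:,:,::-1][90:320,220:420]
cv2.imwrite('pics/s8c.png',cv2.resize(np.hstack([a,b]),None,fx=2,fy=2,interpolation=cv2.INTER_CUBIC))
E
```

```text
[0.61022771 0.03466039 0.05714419] [0.19013373 2.3436564  0.79865741] (np.float64(-0.8757025701009029), np.float64(84.05943439158584))
```

View pics/s8c.png

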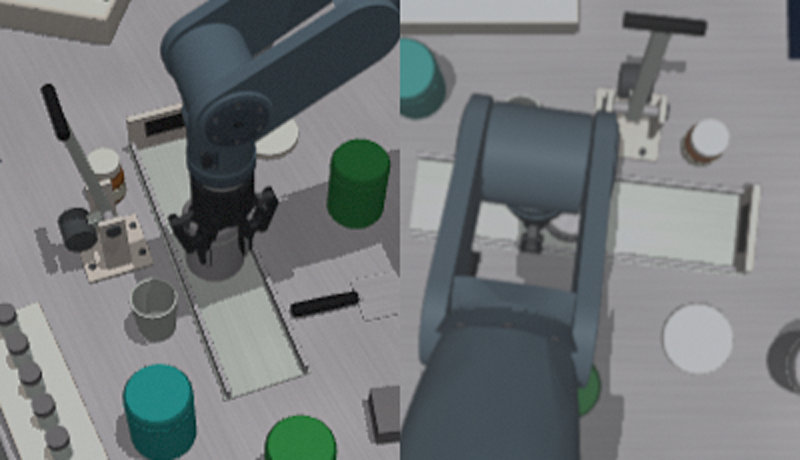

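The canister is moving with the fingers and the path is clear. I'll continue.

>>> step_arm([
  [-1,-12,0],
  [-2,-24,0],
  [-4,-36,0],
  [-5,-48,0],
  [-6,-60,0],
  [-8,-72,0],
  [-9,-84,0],
  [-10,-96,0],
  [-12,-108,0],
  [-13,-120,0],
], spin=[0,0,0,0,0,0,0,0,0,0], fingers=[50,50,50,50,50,50,50,50,50,50])

```text
time_s: 12.25
eef_pos: [0.5971, -0.0853, 0.0571]
eef_rot: [0.706, 0.038, 0.706, -0.038]
wrist_force: [0.2, 1.0, -1.0]
opening: 0.5
```

>>> step_arm([
  [-1,-10,0],
  [-2,-20,0],
  [-3,-28,0],
  [-4,-36,0],
  [-4,-41,0],
], spin=[0,0,0,0,0], fingers=[50,50,50,50,50])

```text
time_s: 12.75
eef_pos: [0.5933, -0.126, 0.0572]
eef_rot: [0.706, 0.038, 0.706, -0.038]
wrist_force: [0.4, 1.8, -0.5]
opening: 0.501
```

```bash
python3 - <<'E'
from h import *
from bench import eyes,ctrl
import cv2,numpy as np
s=ctrl.get_obs();print(s['eef_pos'],s['wrist_force'],inv(s['eef_pos']))
a=eyes.camera('scene')[:,:,::-1][95:325,145:345]
b=eyes.camera('top')[:,:,::-1][90:320,240:440]
cv2.imwrite('pics/s9c.png',cv2.resize(np.hstack([a,b]),None,fx=2,fy=2,interpolation=cv2.INTER_CUBIC))
E
```

```text
[ 0.5932887  -0.12600556  0.05720969] [ 0.35186495  1.82437975 -0.4809048 ] (np.float64(-0.3253391406556893), np.float64(-77.49604238942317))
```

View pics/s9c.png

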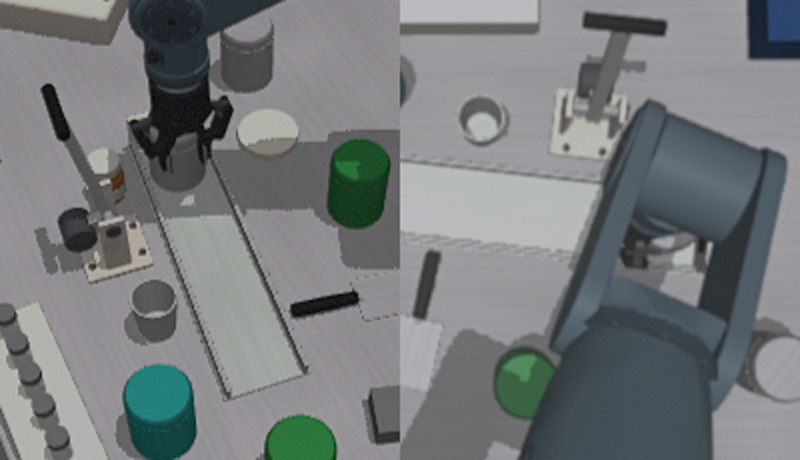

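>>> step_arm([
  [0,-4,0],
  [-1,-8,0],
  [-1,-12,0],
  [-2,-15,0],
  [-2,-15,0],
], spin=[0,0,0,0,0], fingers=[50,50,50,50,50])

```text
time_s: 13.35
eef_pos: [0.5914, -0.1409, 0.0572]
eef_rot: [0.706, 0.038, 0.706, -0.038]
wrist_force: [0.9, -0.8, -0.2]
opening: 0.5
```

>>> step_arm([
  [0,-1,0],
  [0,-2,0],
  [0,-3,0],
], spin=[0,0,0], fingers=[50,50,50])

```text
time_s: 13.65
eef_pos: [0.5913, -0.1428, 0.0571]
eef_rot: [0.706, 0.038, 0.706, -0.038]
wrist_force: [0.4, 6.2, 2.4]
opening: 0.499
```

>>> step_arm([
  [0,-1,0],
  [0,-1,0],
  [0,-1,0],
], spin=[0,0,0], fingers=[50,50,50])

```text
time_s: 13.95
eef_pos: [0.5914, -0.1428, 0.0572]
eef_rot: [0.706, 0.039, 0.706, -0.037]
wrist_force: [0.7, 6.6, 2.7]
opening: 0.501
```

>>> step_arm([
  [0,-1,0],
  [0,-1,0],
  [0,-1,0],
], spin=[0,0,0], fingers=[50,50,50])

```text
time_s: 14.25
eef_pos: [0.5914, -0.1429, 0.0572]
eef_rot: [0.706, 0.039, 0.706, -0.037]
wrist_force: [0.8, 9.3, 3.6]
opening: 0.506
```

The force is rising while the tool no longer moves, so the canister is against the plate. I'll back off slowly, lift and check.

>>> step_arm([
  [0,2,0],
  [0,4,0],
  [1,10,0],
  [2,25,0],
  [4,45,0],
  [5,65,0],
  [5,65,40],
  [5,65,85],
  [5,65,130],
  [5,65,150],
], spin=[0,0,0,0,0,0,0,0,0,0], fingers=[50,50,50,50,50,50,50,50,50,50])

```text
time_s: 15.25
eef_pos: [0.5985, -0.0799, 0.2125]
eef_rot: [0.709, 0.037, 0.704, -0.039]
wrist_force: [0.6, -0.6, 0.4]
opening: 0.504
```

>>> step_arm([
  [-20,45,0],
  [-40,90,0],
  [-60,135,0],
  [-80,180,0],
  [-100,225,0],
  [-120,270,0],
  [-120,270,0],
], spin=[0,0,0,0,0,0,0], fingers=[50,50,50,50,50,50,50])

```text
time_s: 15.95
eef_pos: [0.4731, 0.1951, 0.2072]
eef_rot: [0.706, 0.036, 0.707, -0.035]
wrist_force: [0.1, -0.6, -0.2]
opening: 0.501
```

```bash
python3 - <<'E'
from h import *
from bench import eyes,ctrl
import cv2,numpy as np
s=ctrl.get_obs();print(s['time_s'],s['eef_pos'],s['wrist_force'])
a=eyes.camera('scene')[:,:,::-1];b=eyes.camera('top')[:,:,::-1]
cv2.imwrite('pics/s10.png',a);cv2.imwrite('pics/t10.png',b)
cv2.imwrite('pics/s10c.png',cv2.resize(np.hstack([a[115:255,165:305],b[120:260,290:430]]),None,fx=2.8,fy=2.8,interpolation=cv2.INTER_CUBIC))
E
```

```text
15.95 [0.47310927 0.1950715  0.20719894] [ 0.14355713 -0.5543814  -0.17041921]
```

View pics/s10c.png

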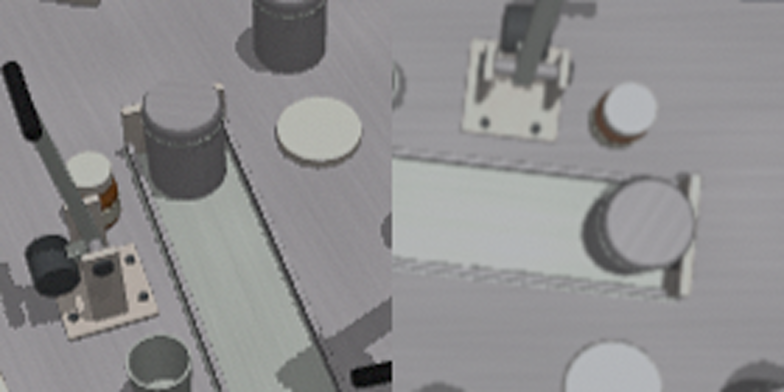

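View pics/t10.png

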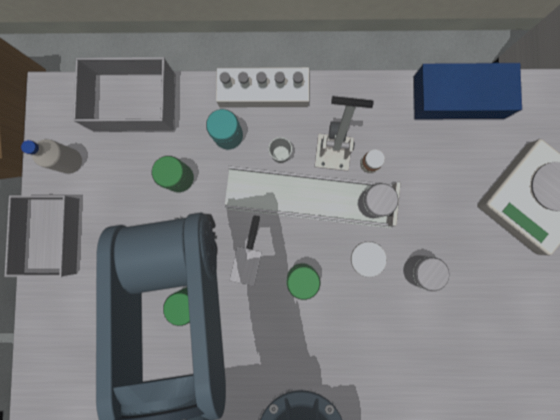

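```bash
python3 - <<'E'
from h import *
p,e=tri((290+(651-392)/2.8-.3,120+223/2.8-.3),(165+182/2.8-.3,115+106/2.8-.3));print(p,e,inv(p))
for q in (plane('top',382.2,199.4,.109),plane('scene',229.7,152.6,.109)):print(q,inv(q))
from bench import ctrl;print(ctrl.get_obs()['time_s'])
E
```

```text
[ 0.5863333  -0.18891959  0.10384864] 7.38037343135203e-05 (np.float64(-0.43031150072020563), np.float64(-140.79330015882408))
[ 0.58572792 -0.18769777  0.109     ] (np.float64(-1.1643809186083327), np.float64(-139.6441726507533))
[ 0.58798338 -0.18424645  0.109     ] (np.float64(0.7042800605801096), np.float64(-135.9690090660945))
16.05
```

The top view puts the canister axis at lane y = -139.6 mm, but the scene view gives -136. One enlarged crop should settle it.

```bash
python3 - <<'E'
import cv2,numpy as np
a=cv2.imread('pics/s10.png')[135:195,200:260];b=cv2.imread('pics/t10.png')[170:230,350:410]
cv2.imwrite('pics/z.png',cv2.resize(np.hstack([a,b]),None,fx=6.6,fy=6.6,interpolation=cv2.INTER_CUBIC))
E
```

```text
(no output)
```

View pics/z.png

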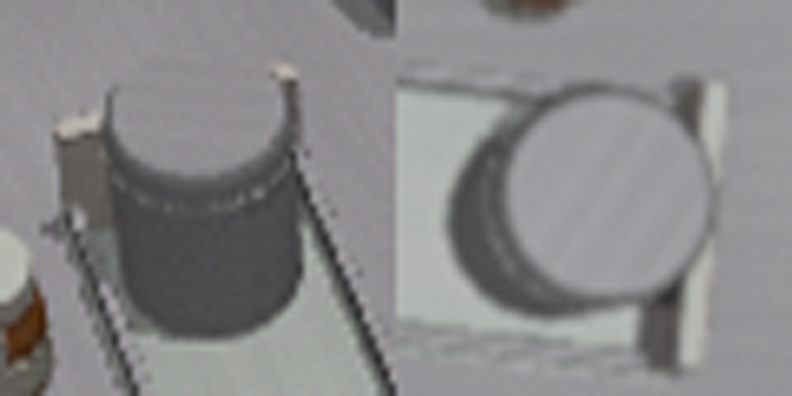

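```bash
python3 - <<'E'
from h import *
# sides of base give front tangent; compare initial: base front seen in scenec (340,432)
def S6(u,v):return 200+(u+.5)/6.6-.5,135+(v+.5)/6.6-.5
def near(p,c):pass
for n,px in(('before',S(341,431)),('after',S6(212,339))):
    q=plane('scene',*px,.004);print(n,q,inv(q))
def T6(u,v):return 350+(u-396+.5)/6.6-.5,170+(v+.5)/6.6-.5
for u,v in((608,193),):print(inv(plane('top',*T6(u,v),.109)))
for u,v in((198,114),(198,119)):print(inv(plane('scene',*S6(u,v),.109)))
# plate foot edge visible in both
print('plate foot near side top',inv(plane('top',*T6(640,340),.004)))
print('plate top front edge, z74',inv(plane('top',*T6(683,350),.074)),inv(plane('top',*T6(703,110),.074)))
print('plate top scene front edge z74',inv(plane('scene',*S6(80,137),.074)),inv(plane('scene',*S6(286,79),.074)))
E
```

```text
before [0.63006511 0.08567993 0.004     ] (np.float64(13.322996225331227), np.float64(136.92637150756394))
after [ 0.60180737 -0.15559245  0.004     ] (np.float64(11.345651302089422), np.float64(-105.98709454464742))
(np.float64(0.07443990628536401), np.float64(-138.34972443434532))
(np.float64(0.18671395302107777), np.float64(-138.7334127725425))
(np.float64(1.0289557754886665), np.float64(-136.064058326838))
plate foot near side top (np.float64(-43.595350376874954), np.float64(-180.08966593586592))
plate top front edge, z74 (np.float64(-50.327316321590715), np.float64(-178.9014076086916)) (np.float64(38.96007148320246), np.float64(-178.265676852561))
plate top scene front edge z74 (np.float64(43.61624740550323), np.float64(-175.0093312653491)) (np.float64(-49.169165718701386), np.float64(-176.88078476226576))
```

Within each view, the gap between canister axis and plate face is about 40 mm: scene -136 against -176, top -138.5 against -178.5. That means contact, so I'm handing in.

```bash
python3 -c "
from bench import hand_in;print(hand_in())"
```

```text
the job is handed in; nothing more can be done
None
```

The job is handed in at about 16 s on the robot's clock. The stop arm stands raised at its upper stop, and the canister stands upright against the end plate.

**Stop arm:** The tool can only point down, so I could not push the bar up from underneath. I gripped the handle's +y end, swung it along its arc to about 1.1 rad, let go, and it swung to the upper stop by itself. My first grip was too high and slipped off, and the bar fell back to level. I regripped about 18 mm lower and that held.

**Canister:** I pushed it along the lane from the entry side with half-open fingers. It was never gripped or lifted. I stopped when the force rose to about 9 N with no further movement, then backed off.

**Last checks:**
- **Position:** In each view the canister axis was about 40 mm from the plate face, which means contact. The absolute lane positions disagreed by 2–4 mm between the two cameras (about -136 and -139 mm), roughly at the limit of the calibration and of picking pixels by eye.
- **Rest of the bench:** In the last pictures the other things look to be where they started, judged by eye. The robot arm hid part of the view on the entry side. The robot was touching nothing.

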